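# Square up a well plate in its holder and lock it

### The job

The well plate has been set down askew on the plate holder. With the fingertips only, and with the swing lever still open, push the plate along the bed until it sits squarely home against both pads of the back fence and the pad of the side fence; then push the lever by its knob until its white pad bears against the plate's free corner. Do not lift or tip the plate, and leave the dish, the cover-slip box and the vial beside the holder where they stand.

Things in the scene. Friction and masses are not known exactly. Their poses are not given: they have to be found in the camera images.
- plate_holder: Well-plate holder fixed on the worktop at varying place and yaw: flat dark metal bed 200 (x) x 270 (y) mm with a glass window, upper face 16 mm above the worktop. Origin: centre of the bed's outline at worktop level; x points away from the robot at yaw 0, y left, z up. Low fences with stop pads stand at the back (+x) and the right (-y); front and left are open except for the lever.
- back_stop (a point): Midway between the two black stop pads of the 11 mm high aluminium back fence, on the bed, in the plane of their faces, which look to the holder's -x. The pads are 22 mm wide and 10 mm high, 42 mm to either side (y) of this point.
- side_stop (a point): Foot of the face of the single black stop pad of the 11 mm high right-hand fence, which looks to the holder's +y. The pad is 22 mm wide and 10 mm high.
- home (a point): Point on the bed's upper face where the centre of the plate's underside lies when the plate is home against all three pads; axes as the holder's. It lies at x 22 mm, y -40 mm, z 16 mm in the holder's frame. The home plate's axes are parallel to the holder's.
- well_plate: Clear six-well plate with lid, a box 85 (x) x 128 (y) x 21 mm, about 60 to 130 g, loose on the bed. Origin: centre of its underside; x along its short side, y along its long side, z up. It starts 27 to 55 mm in front (-x) and 12 to 22 mm to the left (+y) of home, turned by up to 0.2 rad.
- lock_lever (a joint): Swing lever's angle about its upright pivot, rad: 0 when its white pad just touches the free (front left) corner of a plate that is home; grows as it opens, clockwise seen from above, to at most 1.6; with no plate it can go to -0.06. Starts open at 1.0 to 1.4. Stiff hinge (0.06 N m): it stays where it is left and is shut by turning it anticlockwise.
- lever_pivot (a point): Lever's axis, on the bed's upper face, left of the plate near the back. The lever is a bar 10 mm wide, 5 to 13 mm above the bed; at 0 it points along heading 215 degrees in the holder's frame (anticlockwise from its x). White pad: 34 mm long, centred 105 mm from the pivot, its face 8 mm off the bar's centre line. Pivot boss: 21 mm across, 18 mm high.
- lever_knob (a point): Point on the axis of the upright black knob at the lever's free end, 150 mm from the pivot and 30 mm above the bed; the knob is 14 mm across, from 14 to 40 mm above the bed, with a 16 mm metal foot below it.
- dish: Bystander: covered culture dish, 60 mm across, 14 mm high, on the worktop right of the holder. Origin: centre of its underside.
- cover_slips: Bystander: small white box of cover slips, 34 x 34 x 14 mm, on the worktop right of the holder. Origin: centre of its underside.
- amber_vial: Bystander: brown vial with black cap, 34 mm across, 78 mm high, standing on the worktop left of the holder near its back. Origin: centre of its underside.

How it is judged:
By the outcome, as a careful person would: the job done as asked, in the order asked, and still so for the second after the job is handed in, with the robot touching nothing.
It also fails if it takes over 51 s, if anything falls off the work surface, if the arm or the gripper's body presses on something with over 40 N, if the wrist force passes 120 N, or if a joint passes its speed limit or range.

### The arm

A 6-joint arm with a two-finger parallel gripper is mounted at the origin on a cart in front of the work surface, level with it; the furniture and walls round the work are solid. World frame = base frame: x ahead of the robot, y to its left, z up, the work surface at z = 0. Lengths are in mm, angles in rad, forces in N, time in s.
With the tool pointing down it reaches from about 275 to 1000 mm from the base axis. Payload 8.4 kg.
Tool frame: the origin (TCP) lies at the very end of the fingers, on their centre line; the grasp point (between the pads) lies 19 mm behind it; z points along the fingers, y is the line along which they close (so a half turn about z gives the same grasp; the last joint's range is limited). The gripper opens to 85 mm and grips with 20 to 120 N. Pads are 22 mm wide; open, the fingers measure 114 mm over their backs; the gripper's body (76 mm by 85 mm) begins 54 mm behind the grasp point. The pads swing forward as they close: fully open they stand 13 mm farther back than shut.
Start: joints at [1.111, 0.353, 1.633, -0, 1.155, -0.002], TCP at [276.234, 560.645, 231.281] pointing down, gripper open.
Joint ranges: [-2.63, 2.63], [-0.92, 2.1], [0.06, 2.66], [-1.3, 4.44], [0, 2.69], [-3.02, 3.02]. Speed limits (rad/s): [2.22, 2.22, 2.79, 3.14, 3.14, 3.14].

### API

Orientations are given as [roll, pitch, yaw] about the fixed x, y, z axes, in that order (R = Rz(yaw) Ry(pitch) Rx(roll)).
In Python, from rig import sensors, grab_frame, camera_params, order gives the robot as it stands. The module is installed in compiled form; this text tells all that it offers.
- The arm moves only by the tool move_arm, never from a script. Its argument "motion" is a list of rows, each a list of 7 numbers: the turn, a rotation vector about the tool's x, y, z in fractions of the full range, 1 being 120 degrees, then the shift along the tool's x, y, z in shares of 0.6 m (1.0 is 0.6 m), then the finger opening in m, from 0 to 0.0854. A call has 1 to 8 rows; each row is the pose to reach, as a shift and turn from the pose commanded when the call began, along the tool's axes at that moment; what a row does not reach only later rows make up. A row lasts 1/8 s, in which the tool goes at most 62.5 mm and 10.7 degrees, less where a joint would pass 70% of its speed; a pose out of reach is approached as far as the arm can. A call with a gripper value outside its range is refused whole. The fingers move at their own pace and stop on an object; "grip_force" is the grip in N (left out, the last holds). Time passes only in rows, so rows that repeat a pose let the fingers close. It gives the time, the measured TCP pose, the force, the opening and the grip force at its end, in the units of the state.
- sensors.sense(): the state, without advancing time (a new reading comes with each control period).
- grab_frame(name): name is "scene" or "side" or "wrist"; returns (picture, depth): 480x640x3 uint8, red, green, blue; 480x640 float32, mm along the optical axis (not along the pixel's ray), 0 where there is no reading.
- camera_params(name): a dict with "camera_matrix" (3x3 intrinsics, pixels), "world_from_camera" (4x4, takes a point from camera to world coordinates). Camera axes: x right, y down, z forward; pixel columns grow to the right and rows downward; lengths in mm; the calibration is good to about 2 mm. A picture is of the moment at which its call begins: read the wrist's pose just before it. camera_params takes no time and is no camera call; for the wrist camera it gives the pose at the moment of the call.
- order.sign_off(): hands the job in; it is judged then, once.
The state is a dict: "clock": time; "qpos": joint angles; "qvel": joint speeds; "joint_efforts": joint torques, N m; "eef_pos": TCP position; "tcp_rot": TCP orientation; "contact_force": force on the tool from outside, world axes, zero at the start; "wrist_torque": the same for the moment, N m; "opening": opening from 0.0 (shut) to 1.0 (fully open); "grasp_force": force on a finger pad.
Only numpy, scipy, OpenCV 4.12 (cv2) and the standard library are available. Lean on these libraries where they do the work, as an engineer would, in place of code of your own. Each camera call takes 0.05 s, during which the arm holds its last target. There are 200 camera calls.

## Working session

There is one attempt and no reset: what is moved stays moved. The work goes in short steps, Python scripts to look and compute and a tool call to move; the robot and the scene stay as the last step left them, time stands still between calls to the robot, and variables do not carry over. Pictures are saved under pics/ and viewed, at most 10 in all, crops included, and the job is handed in when it is done.

Besides the shell and the picture viewer there is one more tool, called after ">>>" as name(argument=value, ...) on one line, values as JSON. move_arm: Moves the arm, as the interface text tells. Its arguments: {"type":"object","properties":{"motion":{"type":"array","items":{"type":"array","items":{"type":"number"}}},"grip_force":{"type":"number"}},"required":["motion"]}

```bash
mkdir -p pics; cat > h.py <<'E'
import numpy as np, cv2
from rig import sensors, grab_frame, camera_params, order
def save(n,f):
    im,d=grab_frame(n); p=camera_params(n); cv2.imwrite(f'pics/{f}.png',im[...,::-1]); np.savez(f'pics/{f}.npz',im=im,d=d,K=p['camera_matrix'],T=p['world_from_camera']); return im,d
def ld(f): z=np.load(f'pics/{f}.npz'); return z['im'],z['d'],z['K'],z['T']
def onz(f,uv,z):
    im,d,K,T=ld(f); K=np.array(K);T=np.array(T)
    uv=np.atleast_2d(np.array(uv,float)); r=np.c_[uv,np.ones(len(uv))]@np.linalg.inv(K).T@T[:3,:3].T
    s=(z-T[2,3])/r[:,2]; return T[:3,3]+r*s[:,None]
def dep(f,uv):
    im,d,K,T=ld(f); uv=np.atleast_2d(np.array(uv)); z=np.array([d[v,u] for u,v in uv])
    c=np.c_[uv,np.ones(len(uv))]@np.linalg.inv(K).T*z[:,None]; return c@T[:3,:3].T+T[:3,3]
E
python3 - <<'E'
from h import *
s=sensors.sense(); print(s['clock'],s['eef_pos'],s['tcp_rot'],s['contact_force'],s['opening'])
for n in('scene','side'):
    save(n,n+'0'); p=camera_params(n); print(np.round(p['world_from_camera'],3))
E
```

```text
0.0 [276.00132646 560.23282499 230.54595814] [-3.14019958e+00 -3.60726798e-05  2.68378806e+00] [-0.20403957 -0.37256713 -0.30951446] 0.9993772561180122
[[ 4.89000e-01 -5.93000e-01  6.40000e-01 -3.00700e+00]
 [-8.72000e-01 -3.14000e-01  3.76000e-01 -4.25051e+02]
 [-2.20000e-02 -7.42000e-01 -6.70000e-01  6.64333e+02]
 [ 0.00000e+00  0.00000e+00  0.00000e+00  1.00000e+00]]
[[-9.90000e-01 -6.00000e-02  1.26000e-01  4.51113e+02]
 [-1.39000e-01  4.16000e-01 -8.99000e-01  7.03316e+02]
 [ 1.00000e-03 -9.07000e-01 -4.20000e-01  4.19898e+02]
 [ 0.00000e+00  0.00000e+00  0.00000e+00  1.00000e+00]]
```

View pics/scene0.png

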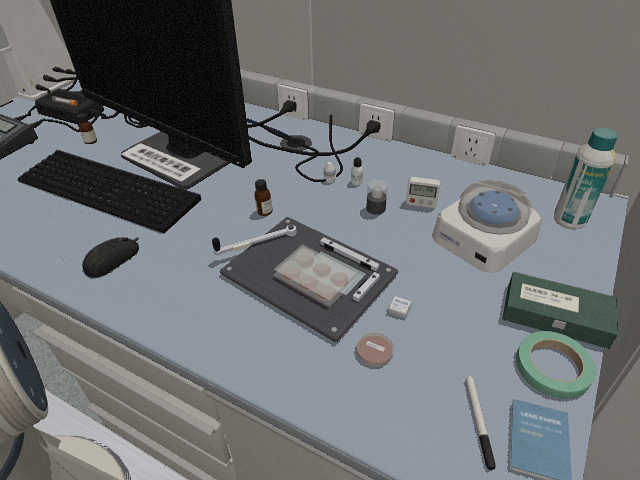

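View pics/side0.png

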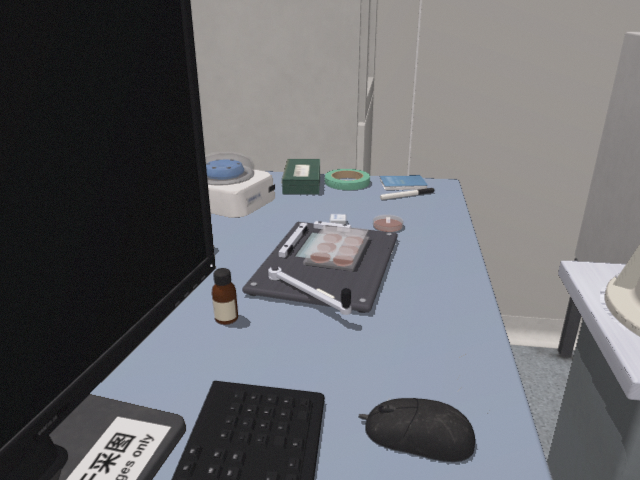

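Scene shows the bed with corners near (222,270), (335,333), (397,271), (288,219); the plate at (320,275), pivot (292,231), knob (217,244). The side view agrees.

```bash
python3 - <<'E'
from h import *
c=onz('scene0',[(222,270),(335,333),(397,271),(288,219)],16); print(c.round(1), c.mean(0))
for a,b in((0,1),(1,2),(2,3),(3,0)): d=c[b]-c[a]; print(np.hypot(*d[:2]),np.arctan2(d[1],d[0]))
print('pivot,knob',onz('scene0',[(292,231)],34),onz('scene0',[(217,243)],46))
c2=onz('side0',[(250,292),(370,313),(398,230),(308,222)],16);print(c2.round(1),c2.mean(0)); print(onz('side0',[(275,273),(346,298)],40))
print(ld('scene0')[2])
s=sensors.sense();p=camera_params('wrist');from scipy.spatial.transform import Rotation as R
T=np.array(p['world_from_camera']);Rt=R.from_euler('xyz',s['tcp_rot']).as_matrix()
print((Rt.T@T[:3,:3]).round(3),Rt.T@(T[:3,3]-s['eef_pos']),p['camera_matrix'],Rt.round(3))
E
```

```text
[[ 470.4   57.4   16. ]
 [ 441.1 -194.2   16. ]
 [ 619.5 -228.4   16. ]
 [ 654.4   27.4   16. ]] [546.34273141 -84.43080296  16.        ]
253.24179212015966 -1.686714032590065
181.72093468790425 -0.18951937411455316
258.19314591051284 1.4353119178456477
186.47266491470265 2.980285628534185
pivot,knob [[608.27895846 -11.54356063  34.        ]] [[501.42108353  87.18063992  46.        ]]
[[ 647.6   50.3   16. ]
 [ 467.4   81.8   16. ]
 [ 430.3 -208.8   16. ]
 [ 604.1 -222.4   16. ]] [537.33554163 -74.76336359  16.        ]
[[613.10229486  30.27032859  40.        ]
 [501.12047987  86.02946464  40.        ]]
[[496.13201295   0.         316.54325   ]
 [  0.         496.13201295 243.66956735]
 [  0.           0.           1.        ]]
[[ 0.    -0.963 -0.271]
 [ 1.     0.    -0.   ]
 [ 0.    -0.271  0.963]] [  68.48472599   -0.82380179 -142.42484764] [[399.71636496   0.         320.13173212]
 [  0.         399.71636496 246.04932006]
 [  0.           0.           1.        ]] [[-0.897  0.442 -0.001]
 [ 0.442  0.897 -0.001]
 [-0.    -0.001 -1.   ]]
```

```bash
cat >> h.py <<'E'
from scipy.spatial.transform import Rotation as R
def plan(*tg):
    s=sensors.sense(); Rt=R.from_euler('xyz',s['tcp_rot']); p=s['eef_pos']
    for x,y,z,yaw in tg:
        rv=(Rt.inv()*R.from_euler('xyz',[np.pi,0,yaw])).as_rotvec(); sh=Rt.inv().apply(np.array([x,y,z])-p)/1000
        print(np.round(rv,4).tolist()+np.round(sh,4).tolist())
def st():
    s=sensors.sense(); print(round(s['clock'],2),np.round(s['eef_pos'],1),np.round(s['tcp_rot'],3),'F',np.round(s['contact_force'],1),'op',round(s['opening'],2),np.round(s['qpos'],2))
E
python3 - <<'E'
from h import *
plan((515,-75,230,2.99)); print(dep('side0',[(195,150),(195,250),(100,330)]).round())
E
```

```text
[-0.0012, -0.0002, -0.3061, -0.4951, -0.4643, 0.0012]
[[671. 152. 260.]
 [674. 175. 145.]
 [700. 344. 147.]]
```

Units first: shifts go in shares of 0.6 m and turns go in shares of 120 degrees. So -0.495 m / 0.6 = -0.825, -0.464 m / 0.6 = -0.7733, -0.306 rad / 2.0944 = -0.1461.

>>> move_arm(motion=[[0,0,-0.0477,-0.1,-0.0917,0,0.0854],[0,0,-0.1461,-0.825,-0.7733,0,0.0854],[0,0,-0.1461,-0.825,-0.7733,0,0.0854],[0,0,-0.1461,-0.825,-0.7733,0,0.0854],[0,0,-0.1461,-0.825,-0.7733,0,0.0854],[0,0,-0.1461,-0.825,-0.7733,0,0.0854],[0,0,-0.1461,-0.825,-0.7733,0,0.0854],[0,0,-0.1461,-0.825,-0.7733,0,0.0854]])

```text
clock: 1.1
eef_pos: [452.7, 91.2, 231.3]
tcp_rot: [3.141, 0.0, 2.99]
contact_force: [1.3, 0.6, -0.0]
opening: 0.998
grasp_force: 0.0
```

```bash
python3 - <<'E'
from h import *
st();plan((515,-75,230,2.99))
E
```

```text
1.1 [452.7  91.2 231.3] [3.141 0.    2.99 ] F [ 1.3  0.6 -0. ] op 1.0 [ 0.2   0.1   1.97  0.    1.08 -1.22]
[0.0002, 0.0003, -0.0001, -0.0867, -0.1549, 0.0013]
```

Scaled: -0.155 m / 0.6 = -0.2583, -0.087 m / 0.6 = -0.145.

>>> move_arm(motion=[[0,0,0,-0.145,-0.2583,0,0.0854],[0,0,0,-0.145,-0.2583,0,0.0854],[0,0,0,-0.145,-0.2583,0,0.0854],[0,0,0,-0.145,-0.2583,0,0.0854],[0,0,0,-0.145,-0.2583,0,0.0854]])

```text
clock: 1.72
eef_pos: [514.3, -73.1, 230.8]
tcp_rot: [3.141, -0.001, 2.989]
contact_force: [-0.3, 0.8, 0.8]
opening: 0.998
grasp_force: 0.0
```

```bash
python3 - <<'E'
from h import *
st();save('wrist','w0');st()
E
```

```text
1.73 [514.3 -73.1 230.8] [ 3.141e+00 -1.000e-03  2.989e+00] F [-0.3  0.8  0.8] op 1.0 [-0.14  0.19  1.86  0.    1.1  -1.56]
1.77 [514.3 -72.5 230.9] [ 3.141e+00 -1.000e-03  2.990e+00] F [-0.4  0.7  0.7] op 1.0 [-0.14  0.19  1.86  0.    1.1  -1.56]
```

View pics/w0.png

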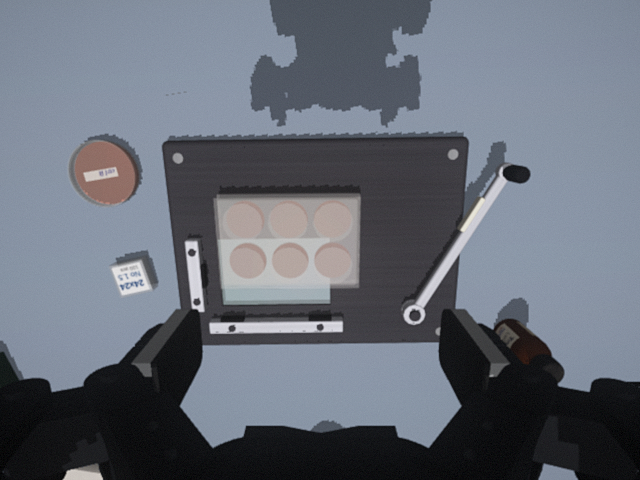

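Top-down view: bed corners (164,141), (468,137), (455,343), (183,345); plate about (216,193)–(360,290), overlying the glass window; pivot (414,315), knob (516,174). I'll enlarge it.

```bash
python3 - <<'E'
from h import *
im=ld('w0')[0][180:350,170:390]; cv2.imwrite('pics/w0c.png',cv2.convertScaleAbs(cv2.resize(im[...,::-1],None,fx=3.5,fy=3.5,interpolation=cv2.INTER_CUBIC),alpha=1.3))
E
```

```text
(no output)
```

View pics/w0c.png

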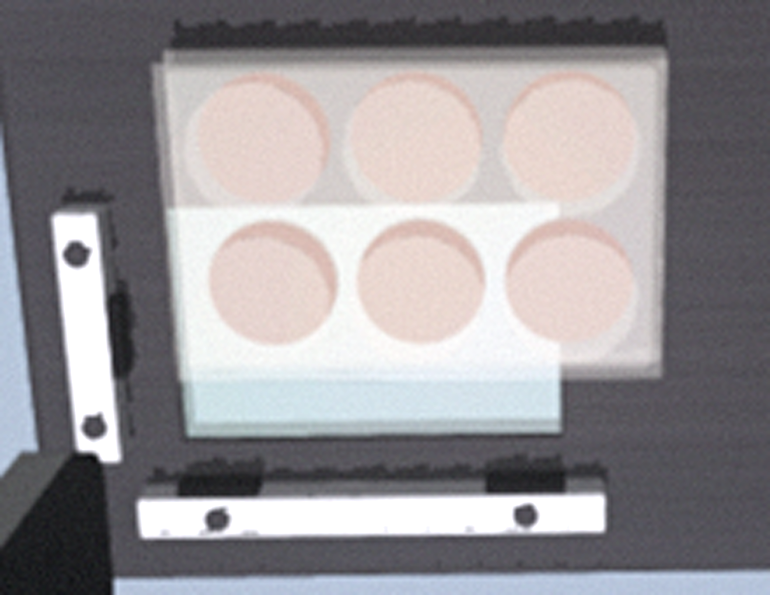

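```bash
cat >> h.py <<'E'
def rect(P,lx,ly):  # corners FL,FR.. order: (-,-),(-,+),(+,+),(+,-) local -> fit pose
    L=np.array([(-1,-1),(-1,1),(1,1),(1,-1)])*[lx/2,ly/2]; P=np.array(P)[:,:2]
    c=P.mean(0); q=P-c; a=np.arctan2((L[:,0]*q[:,1]-L[:,1]*q[:,0]).sum(),(L*q).sum()); 
    Rm=np.array([[np.cos(a),-np.sin(a)],[np.sin(a),np.cos(a)]]); return c,a,np.abs(q-L@Rm.T).max()
E
python3 - <<'E'
from h import *
cr=lambda l:np.array(l)/3.5+[170,180]
im,d,K,T=ld('w0')
# bed edges: threshold dark bed / bright table along lines
g=cv2.GaussianBlur(cv2.cvtColor(im,cv2.COLOR_RGB2GRAY),(3,3),0).astype(float)
def edge(a,b):  # subpixel location of strongest gradient between a and b
    a,b=np.array(a,float),np.array(b,float);t=np.linspace(0,1,200);p=a+(b-a)*t[:,None]
    v=cv2.remap(g.astype(np.float32),p[:,0:1].astype(np.float32),p[:,1:2].astype(np.float32),1)[:,0]
    k=np.argmax(np.abs(np.gradient(v)));return p[k]
top=[edge((u,160),(u,125)) for u in range(190,450,20)]
left=[edge((165+(v-141)*.09+12,v),(165+(v-141)*.09-14,v)) for v in range(160,235,8)]
right=[edge((468-(v-137)*.06-10,v),(468-(v-137)*.06+10,v)) for v in list(range(155,205,8))]
bot=[edge((u,335),(u,352)) for u in range(215,400,20)]
H=[onz('w0',x,16)[:,:2] for x in(top,left,right,bot)]
res=[]
from scipy.optimize import least_squares
def f(q):
    c,s=np.cos(q[2]),np.sin(q[2]);o=[]
    for P,(ax,val) in zip(H,((0,-100),(1,-135),(1,135),(0,100))):
        l=(P-q[:2])@np.array([[c,-s],[s,c]]);o.append(l[:,ax]-val)
    return np.concatenate(o)
r=least_squares(f,[543,-80,-.15],loss='soft_l1');q=r.x;print('holder',q,np.round(f(q),1))
np.save('q.npy',q)
c,s=np.cos(q[2]),np.sin(q[2]);M=np.array([[c,-s],[s,c]])
loc=lambda P:((np.array(P)[:,:2]-q[:2])@M).round(1)
P=onz('w0',cr([(153,65),(668,61),(662,378),(181,381)]),37);pc,a,e=rect(P,85,128)
print('plate',pc,a-q[2],e,loc([pc]),'corners',loc(P))
Pb=onz('w0',cr([(165,50),(667,48)]),16);print('base front',loc(Pb))
print('pivot/knob',loc(onz('w0',[(414,315)],34)),loc(onz('w0',[(519,174)],56)),loc(onz('w0',[(508,170)],24)))
print('fence back top',loc(onz('w0',cr([(138,499),(606,492)]),27)),'side',loc(onz('w0',cr([(98,210),(120,460)]),27)))
print('pad bottoms',loc(onz('w0',cr([(178,472),(262,470),(487,462),(565,462)]),16)),loc(onz('w0',cr([(131,300),(131,370)]),16)))
print('dish,box',onz('w0',[(103,172),(132,277)],14),'vial',onz('w0',[(505,330)],60))
print('depths',dep('w0',[(414,315),(260,327),(196,280),(400,250),(519,174)]).round(1))
E
```

```text
holder [ 5.45080362e+02 -8.05301106e+01 -1.35046945e-01] [  0.1  -0.8   0.7  -0.9   0.1  -0.4  -0.1  -1.    0.5  -0.8   1.   -0.3
   0.4   1.4   0.5   1.    0.8   1.    0.9   0.6   1.1   0.8   1.3 -11.5
  -3.1  -2.7  -2.9  -3.3  -2.7  -2.8  -0.1   0.2   0.5  -0.3   0.    0.3
   0.6  -0.4  -0.    0.3]
plate [ 534.04739354 -104.02522517] -0.007401693542394172 2.4593245695156725 [[ -7.8 -24.8]] corners [[-49.2 -86.8]
 [-48.2  37.6]
 [ 33.7  37. ]
 [ 32.6 -86.8]]
base front [[-49.8 -89.1]
 [-48.3  39.4]]
pivot/knob [[62.5 88.4]] [[-67.5 159.6]] [[-67.8 165.4]]
fence back top [[  70.6 -104.1]
 [  70.6   23.1]] side [[ -10.7 -106.9]
 [  59.  -107.9]]
pad bottoms [[ 68.  -95.6]
 [ 67.7 -72.1]
 [ 66.3  -9.4]
 [ 66.7  12.3]] [[  17.3 -104. ]
 [  37.4 -105.9]]
dish,box [[ 449.22832838 -258.52966775   14.        ]
 [ 549.04689794 -260.39518207   14.        ]] vial [[631.69048203  70.44187641  60.        ]]
depths [[ 619.1   -1.3   33.6]
 [ 612.6 -146.4   27.4]
 [ 556.8 -195.4   27.8]
 [ 560.7   -4.9   14.4]
 [ 499.5   86.4   56.8]]
```

```bash
cat >> h.py <<'E'
q=np.load('q.npy')
def W(x,y,z,yaw=None):
    c,s=np.cos(q[2]),np.sin(q[2]); return (q[0]+c*x-s*y,q[1]+s*x+c*y,z,q[2]+np.pi if yaw is None else yaw)
def hl():
    p=sensors.sense()['eef_pos'];c,s=np.cos(q[2]),np.sin(q[2]);d=p[:2]-q[:2];print('TCP in holder',np.round([c*d[0]+s*d[1],-s*d[0]+c*d[1],p[2]],1))
E
python3 - <<'E'
from h import *
plan(W(-86,-25,60),W(-86,-25,20))
E
```

```text
[0.0003, -0.0011, -0.0165, 0.0538, -0.0297, 0.171]
[0.0003, -0.0011, -0.0165, 0.0538, -0.0298, 0.211]
```

Scaled: 0.211 m / 0.6 = 0.3517, 0.205 m / 0.6 = 0.3417, -0.0165 rad / 2.0944 = -0.0079.

>>> move_arm(motion=[[0,-0.0005,-0.0079,0.09,-0.05,0.05,0.0854],[0,-0.0005,-0.0079,0.09,-0.05,0.15,0.0854],[0,-0.0005,-0.0079,0.09,-0.05,0.25,0.0854],[0,-0.0005,-0.0079,0.09,-0.05,0.3167,0.0854],[0,-0.0005,-0.0079,0.09,-0.05,0.3417,0.0854],[0,-0.0005,-0.0079,0.09,-0.05,0.3517,0.0854],[0,-0.0005,-0.0079,0.09,-0.05,0.3517,0.0854]])

```text
clock: 2.65
eef_pos: [457.8, -94.5, 21.1]
tcp_rot: [-3.141, 0.002, 3.007]
contact_force: [0.7, 0.0, 1.7]
opening: 1.002
grasp_force: 0.0
```

```bash
python3 - <<'E'
from h import *
st();hl();save('side','s1');save('wrist','w1')
a=ld('s1')[0][200:340,220:420];b=ld('w1')[0]
cv2.imwrite('pics/c1.png',cv2.resize(a[...,::-1],None,fx=4,fy=4,interpolation=cv2.INTER_CUBIC))
E
```

```text
2.65 [457.8 -94.5  21.1] [-3.141e+00  2.000e-03  3.007e+00] F [0.7 0.  1.7] op 1.0 [-0.21  0.44  2.12  0.    0.58 -1.64]
TCP in holder [-84.6 -25.6  21.1]
```

View pics/c1.png

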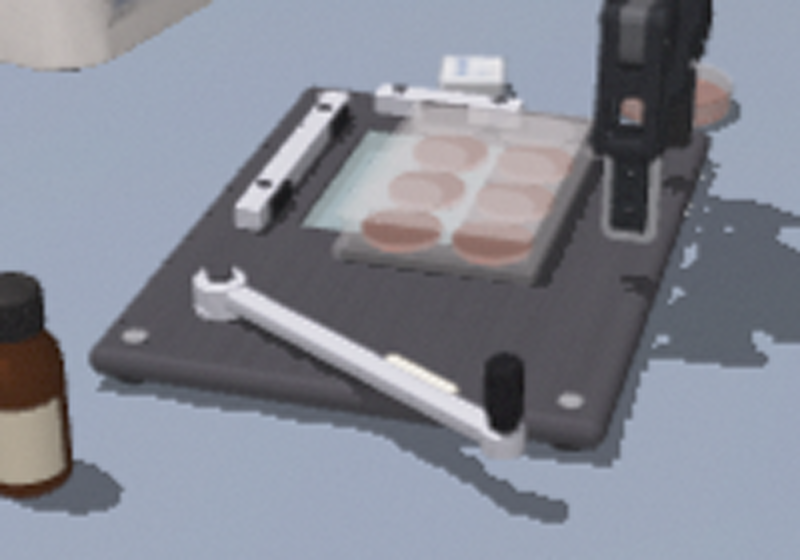

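The near finger's tip is at crop (630,238), i.e. pixel (377,259), hovering above the bed in front of the plate. I'll measure its height.

```bash
python3 - <<'E'
from h import *
print(dep('s1',[(377,254),(377,257),(377,258),(377,250),(372,252),(382,252)]).round(1)); print(W(-86,32,0)[:2])
E
```

```text
[[464.2 -39.8  47.5]
 [463.9 -39.   42.6]
 [463.9 -43.1  38.7]
 [464.5 -40.7  54. ]
 [472.1 -37.6  51.5]
 [456.6 -40.3  51.3]]
(np.float64(464.17176950176116), np.float64(-37.242702961775564))
```

Scaled: 0.012 m / 0.6 = 0.02, 0.009 m / 0.6 = 0.015.

>>> move_arm(motion=[[0,0,0,0,0,0.0083,0.0854],[0,0,0,0,0,0.015,0.0854],[0,0,0,0,0,0.02,0.0854],[0,0,0,0,0,0.02,0.0854]])

```text
clock: 3.25
eef_pos: [456.8, -94.7, 8.0]
tcp_rot: [3.142, 0.0, 3.006]
contact_force: [0.1, 0.5, 0.1]
opening: 1.002
grasp_force: 0.0
```

```bash
python3 - <<'E'
from h import *
st();hl();save('side','s2');print(dep('s2',[(377,v) for v in range(258,268)]).round(1));plan(W(-65,-25,9),W(-35,-25,9))
E
```

```text
3.25 [456.8 -94.7   8. ] [3.142 0.    3.006] F [0.1 0.5 0.1] op 1.0 [-0.21  0.47  2.12  0.    0.56 -1.64]
TCP in holder [-85.6 -25.9   8. ]
[[463.8 -35.7  42.5]
 [463.7 -35.4  40.9]
 [463.7 -42.9  35.3]
 [463.6 -39.3  35.4]
 [463.5 -39.3  33.6]
 [463.4 -38.4  32.3]
 [463.3 -37.4  31. ]
 [463.3 -39.2  28.3]
 [463.3 -45.7  23. ]
 [463.2 -43.1  22.6]]
[-0.0, 0.0006, -0.0003, -0.0204, 0.0009, -0.0009]
[-0.0, 0.0006, -0.0003, -0.0504, 0.0009, -0.0008]
```

Scaled: -0.048 m / 0.6 = -0.08, -0.045 m / 0.6 = -0.075.

>>> move_arm(motion=[[0,0,0,-0.0167,0.0017,0,0.0854],[0,0,0,-0.03,0.0017,0,0.0854],[0,0,0,-0.0417,0.0017,0,0.0854],[0,0,0,-0.0517,0.0017,0,0.0854],[0,0,0,-0.06,0.0017,0,0.0854],[0,0,0,-0.0683,0.0017,0,0.0854],[0,0,0,-0.075,0.0017,0,0.0854],[0,0,0,-0.08,0.0017,0,0.0854]])

```text
clock: 4.3
eef_pos: [505.0, -100.2, 8.3]
tcp_rot: [-3.142, 0.001, 3.006]
contact_force: [-1.4, 0.6, -0.7]
opening: 1.001
grasp_force: 0.4
```

```bash
python3 - <<'E'
from h import *
st();hl();save('wrist','w3')
im=ld('w3')[0]; cv2.imwrite('pics/w3v.png',im[...,::-1])
E
```

```text
4.3 [ 505.  -100.2    8.3] [-3.142e+00  1.000e-03  3.006e+00] F [-1.4  0.6 -0.7] op 1.0 [-0.2   0.51  2.02  0.    0.61 -1.63]
TCP in holder [-37.1 -24.9   8.3]
```

View pics/w3v.png

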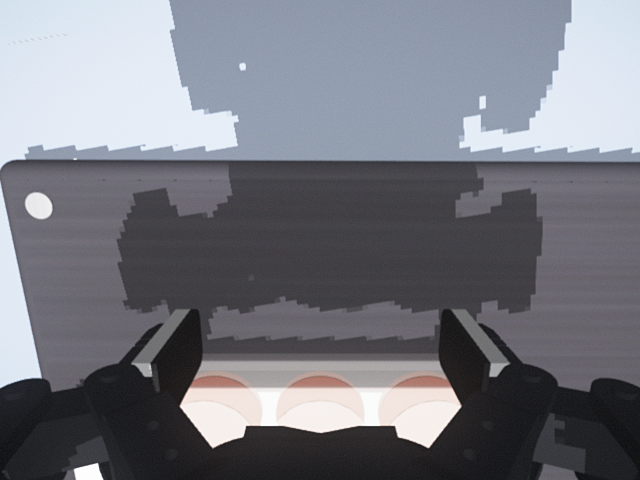

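The plate's front edge lies against both fingers. I'll press on slowly until the force rises at the back pads.

Scaled: -0.005 m / 0.6 = -0.0083, -0.004 m / 0.6 = -0.0067.

>>> move_arm(motion=[[0,0,0,-0.0025,0,0,0.0854],[0,0,0,-0.005,0,0,0.0854],[0,0,0,-0.0067,0,0,0.0854],[0,0,0,-0.0083,0,0,0.0854]])

```text
clock: 4.85
eef_pos: [509.7, -100.8, 8.3]
tcp_rot: [-3.142, 0.001, 3.006]
contact_force: [-0.3, -0.5, 0.8]
opening: 1.001
grasp_force: 0.4
```

Scaled: -0.002 m / 0.6 = -0.0033, -0.001 m / 0.6 = -0.0017.

>>> move_arm(motion=[[0,0,0,-0.0017,0,0,0.0854],[0,0,0,-0.0033,0,0,0.0854]])

```text
clock: 5.1
eef_pos: [511.7, -101.1, 8.3]
tcp_rot: [-3.142, 0.001, 3.006]
contact_force: [-0.6, -0.3, 0.7]
opening: 0.998
grasp_force: 0.3
```

Scaled: -0.002 m / 0.6 = -0.0033, -0.001 m / 0.6 = -0.0017.

>>> move_arm(motion=[[0,0,0,-0.0017,0,0,0.0854],[0,0,0,-0.0033,0,0,0.0854]])

```text
clock: 5.35
eef_pos: [513.4, -101.3, 8.3]
tcp_rot: [3.142, 0.0, 3.006]
contact_force: [-3.5, -0.6, 3.0]
opening: 1.003
grasp_force: 1.6
```

```bash
python3 - <<'E'
from h import *
st();hl();save('scene','sc4');save('side','s4')
a=ld('sc4')[0][215:330,220:400];b=ld('s4')[0][215:320,240:400]
A=cv2.resize(a[...,::-1],(800,511),interpolation=cv2.INTER_CUBIC);cv2.imwrite('pics/c4.png',A)
E
```

```text
5.35 [ 513.4 -101.3    8.3] [3.142 0.    3.006] F [-3.5 -0.6  3. ] op 1.0 [-0.2   0.52  2.    0.    0.62 -1.63]
TCP in holder [-28.6 -24.9   8.3]
```

View pics/c4.png

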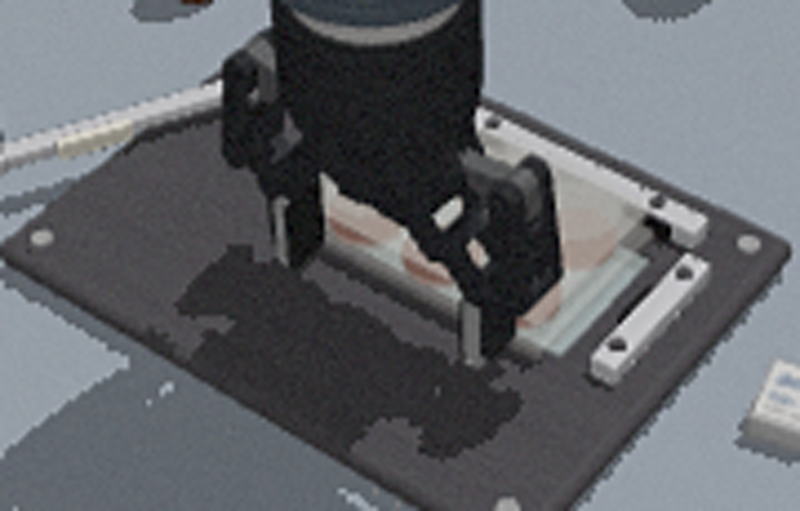

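Force has risen: the plate is at the back pads (crop ~(655,225)). One more nudge, then retreat, close, and go round to the left side.

Scaled: -0.001 m / 0.6 = -0.0017.

>>> move_arm(motion=[[0,0,0,-0.0017,0,0,0.0854],[0,0,0,-0.0017,0,0,0.0854]])

```text
clock: 5.7
eef_pos: [513.3, -101.3, 8.2]
tcp_rot: [3.141, -0.001, 3.006]
contact_force: [-5.6, 0.3, 3.1]
opening: 1.002
grasp_force: 2.8
```

```bash
python3 - <<'E'
from h import *
st();hl();plan(W(-55,-25,8),W(-55,-25,120),W(20,80,120),W(20,80,24))
E
```

```text
5.7 [ 513.3 -101.3    8.2] [ 3.141e+00 -1.000e-03  3.006e+00] F [-5.6  0.3  3.1] op 1.0 [-0.2   0.52  2.    0.    0.62 -1.63]
TCP in holder [-28.7 -24.9   8.2]
[0.0001, -0.0015, -0.0004, 0.0263, -0.0001, 0.0002]
[0.0001, -0.0015, -0.0004, 0.0265, -0.0001, -0.1118]
[0.0001, -0.0015, -0.0004, -0.0484, 0.1049, -0.1119]
[0.0001, -0.0015, -0.0004, -0.0486, 0.1049, -0.0159]
```

>>> move_arm(motion=[[0,0,0,0.02,0,0,0.0854],[0,0,0,0.0433,0,-0.0067,0.0854],[0,0,0,0.0433,0,-0.1,0.0854],[0,0,0,0.0433,0,-0.1867,0],[0,0,0,0,0.0667,-0.1867,0],[0,0,0,-0.05,0.1333,-0.1867,0],[0,0,0,-0.0808,0.175,-0.1867,0],[0,0,0,-0.0808,0.175,-0.1867,0]])

```text
clock: 6.7
eef_pos: [577.6, -2.6, 120.6]
tcp_rot: [3.141, 0.002, 3.008]
contact_force: [-1.2, 0.5, 0.1]
opening: 0.0
grasp_force: 0.0
```

```bash
python3 - <<'E'
from h import *
st();hl();plan(W(20,80,24))
E
```

```text
6.7 [577.6  -2.6 120.6] [3.141e+00 2.000e-03 3.008e+00] F [-1.2  0.5  0.1] op 0.0 [-0.01  0.41  1.83  0.    0.9  -1.44]
TCP in holder [ 21.7  81.6 120.6]
[0.0003, 0.0024, 0.0019, 0.0019, -0.0017, 0.0966]
```

Scaled: 0.097 m / 0.6 = 0.1617, -0.002 m / 0.6 = -0.0033.

>>> move_arm(motion=[[0,0,0,0.0033,-0.0033,0.0667,0],[0,0,0,0.0033,-0.0033,0.1167,0],[0,0,0,0.0033,-0.0033,0.1467,0],[0,0,0,0.0033,-0.0033,0.1617,0],[0,0,0,0.0033,-0.0033,0.1617,0]])

```text
clock: 7.32
eef_pos: [574.5, -6.0, 23.4]
tcp_rot: [-3.142, 0.001, 3.006]
contact_force: [-0.5, -0.3, 0.2]
opening: -0.001
grasp_force: 0.0
```

```bash
python3 - <<'E'
from h import *
st();hl()
E
```

```text
7.33 [574.5  -6.   23.4] [-3.142e+00  1.000e-03  3.006e+00] F [-0.5 -0.3  0.2] op -0.0 [-0.01  0.55  1.88 -0.    0.71 -1.45]
TCP in holder [19.1 77.9 23.4]
```

Scaled: -0.034 m / 0.6 = -0.0567, -0.031 m / 0.6 = -0.0517.

>>> move_arm(motion=[[0,0,0,0,-0.0133,0,0],[0,0,0,0,-0.0233,0,0],[0,0,0,0,-0.0317,0,0],[0,0,0,0,-0.04,0,0],[0,0,0,0,-0.0467,0,0],[0,0,0,0,-0.0517,0,0],[0,0,0,0,-0.0567,0,0]])

```text
clock: 8.2
eef_pos: [570.1, -39.5, 23.5]
tcp_rot: [3.141, 0.001, 3.006]
contact_force: [0.6, 2.3, 2.4]
opening: 0.003
grasp_force: 0.9
```

Scaled: -0.003 m / 0.6 = -0.005, -0.0015 m / 0.6 = -0.0025.

>>> move_arm(motion=[[0,0,0,0,-0.0025,0,0],[0,0,0,0,-0.005,0,0]])

```text
clock: 8.45
eef_pos: [569.6, -42.4, 23.4]
tcp_rot: [3.142, 0.001, 3.006]
contact_force: [-0.7, 1.7, 1.3]
opening: -0.001
grasp_force: 0.9
```

```bash
python3 - <<'E'
from h import *
st();hl();save('side','s5')
b=ld('s5')[0][210:320,240:400]
cv2.imwrite('pics/c5.png',cv2.resize(b[...,::-1],(800,550),interpolation=cv2.INTER_CUBIC))
E
```

```text
8.45 [569.6 -42.4  23.4] [3.142e+00 1.000e-03 3.006e+00] F [-0.7  1.7  1.3] op -0.0 [-0.08  0.54  1.89 -0.    0.71 -1.51]
TCP in holder [19.2 41.1 23.4]
```

View pics/c5.png

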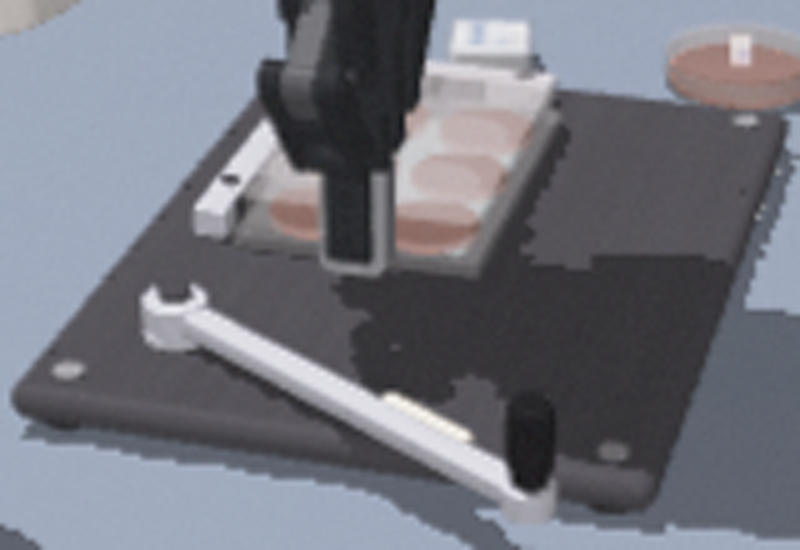

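Plate is in contact with the finger and against the back fence (crop (240,235)). I'll keep easing it until the force rises.

Scaled: -0.002 m / 0.6 = -0.0033, -0.001 m / 0.6 = -0.0017.

>>> move_arm(motion=[[0,0,0,0,-0.0017,0,0],[0,0,0,0,-0.0033,0,0]])

```text
clock: 8.75
eef_pos: [569.3, -44.4, 23.4]
tcp_rot: [-3.142, 0.001, 3.006]
contact_force: [-0.6, 1.2, 1.1]
opening: 0.002
grasp_force: 0.7
```

Scaled: -0.0015 m / 0.6 = -0.0025, -0.001 m / 0.6 = -0.0017.

>>> move_arm(motion=[[0,0,0,0,-0.0017,0,0],[0,0,0,0,-0.0025,0,0]])

```text
clock: 9.0
eef_pos: [569.1, -45.9, 23.4]
tcp_rot: [-3.142, 0.001, 3.006]
contact_force: [0.2, 1.0, 0.8]
opening: -0.001
grasp_force: 0.7
```

Scaled: -0.0015 m / 0.6 = -0.0025, -0.001 m / 0.6 = -0.0017.

>>> move_arm(motion=[[0,0,0,0,-0.0017,0,0],[0,0,0,0,-0.0025,0,0]])

```text
clock: 9.25
eef_pos: [568.9, -47.2, 23.4]
tcp_rot: [3.141, 0.001, 3.006]
contact_force: [-0.2, 4.4, 1.2]
opening: -0.004
grasp_force: 2.5
```

Scaled: -0.0015 m / 0.6 = -0.0025, -0.001 m / 0.6 = -0.0017.

>>> move_arm(motion=[[0,0,0,0,-0.0017,0,0],[0,0,0,0,-0.0025,0,0]])

```text
clock: 9.5
eef_pos: [568.9, -47.5, 23.4]
tcp_rot: [3.14, 0.001, 3.005]
contact_force: [0.8, 13.6, 0.3]
opening: 0.003
grasp_force: 6.7
```

```bash
python3 - <<'E'
from h import *
hl();plan(W(15,70,23),W(15,70,110),W(-65,-40,110),W(-65,-40,60))
E
```

```text
TCP in holder [19.2 35.9 23.4]
[0.0019, 0.0011, -0.0012, 0.0042, 0.0341, 0.0005]
[0.0019, 0.0011, -0.0012, 0.0041, 0.0342, -0.0865]
[0.0019, 0.0011, -0.0012, 0.084, -0.0759, -0.0868]
[0.0019, 0.0011, -0.0012, 0.0841, -0.076, -0.0368]
```

>>> move_arm(motion=[[0,0,0,0,0.0133,0,0],[0,0,0,0,0.05,0,0],[0,0,0,0.0067,0.0567,-0.0667,0],[0,0,0,0.0067,0.0567,-0.145,0.0854],[0,0,0,0.05,0,-0.145,0.0854],[0,0,0,0.1,-0.0667,-0.145,0.0854],[0,0,0,0.14,-0.1267,-0.145,0.0854],[0,0,0,0.14,-0.1267,-0.145,0.0854]])

```text
clock: 10.5
eef_pos: [472.9, -114.3, 110.2]
tcp_rot: [-3.141, -0.001, 3.004]
contact_force: [-0.2, -0.4, -0.3]
opening: 1.002
grasp_force: 0.0
```

```bash
python3 - <<'E'
from h import *
st();hl();save('scene','sc6');plan(W(-65,-40,9),W(-35,-40,9))
E
```

```text
10.5 [ 472.9 -114.3  110.2] [-3.141e+00 -1.000e-03  3.004e+00] F [-0.2 -0.4 -0.3] op 1.0 [-0.24  0.3   2.03 -0.    0.81 -1.67]
TCP in holder [-66.9 -43.2 110.2]
[-0.0003, 0.001, -0.0023, -0.0004, 0.0024, 0.1014]
[-0.0003, 0.001, -0.0023, -0.0304, 0.0024, 0.1014]
```

Scaled: 0.101 m / 0.6 = 0.1683, 0.096 m / 0.6 = 0.16, -0.0023 rad / 2.0944 = -0.0011.

>>> move_arm(motion=[[0,0.0005,-0.0011,0,0.0033,0.0667,0.0854],[0,0.0005,-0.0011,0,0.0033,0.1333,0.0854],[0,0.0005,-0.0011,0,0.0033,0.16,0.0854],[0,0.0005,-0.0011,0,0.0033,0.1683,0.0854],[0,0.0005,-0.0011,-0.0167,0.0033,0.1683,0.0854],[0,0.0005,-0.0011,-0.0333,0.0033,0.1683,0.0854],[0,0.0005,-0.0011,-0.0467,0.0033,0.1683,0.0854],[0,0.0005,-0.0011,-0.0533,0.0033,0.1683,0.0854]])

```text
clock: 11.55
eef_pos: [508.4, -115.4, 9.9]
tcp_rot: [-3.141, 0.001, 3.009]
contact_force: [-0.2, 0.5, -0.1]
opening: 1.0
grasp_force: 0.0
```

```bash
python3 - <<'E'
from h import *
st();hl()
E
```

```text
11.55 [ 508.4 -115.4    9.9] [-3.141e+00  1.000e-03  3.009e+00] F [-0.2  0.5 -0.1] op 1.0 [-0.23  0.52  2.   -0.    0.62 -1.66]
TCP in holder [-31.7 -39.5   9.9]
```

Scaled: -0.0033 m / 0.6 = -0.0055, -0.0025 m / 0.6 = -0.0042.

>>> move_arm(motion=[[0,0,0,-0.0025,0,0,0.0854],[0,0,0,-0.0042,0,0,0.0854],[0,0,0,-0.0055,0,0,0.0854],[0,0,0,-0.0055,0,0,0.0854]])

```text
clock: 12.05
eef_pos: [510.4, -115.6, 9.3]
tcp_rot: [-3.142, -0.0, 3.009]
contact_force: [-0.0, 0.6, 0.8]
opening: 0.995
grasp_force: 0.0
```

Scaled: -0.0007 m / 0.6 = -0.0012.

>>> move_arm(motion=[[0,0,0,-0.0012,0,0,0.0854],[0,0,0,-0.0012,0,0,0.0854]])

```text
clock: 12.3
eef_pos: [511.2, -115.7, 9.3]
tcp_rot: [-3.142, 0.0, 3.009]
contact_force: [-0.5, -0.0, 0.1]
opening: 1.001
grasp_force: 0.0
```

```bash
python3 - <<'E'
from h import *
st();hl()
E
```

```text
12.3 [ 511.2 -115.7    9.3] [-3.142  0.     3.009] F [-0.5 -0.   0.1] op 1.0 [-0.23  0.52  2.   -0.    0.63 -1.66]
TCP in holder [-28.8 -39.4   9.3]
```

Scaled: -0.0006 m / 0.6 = -0.001.

>>> move_arm(motion=[[0,0,0,-0.001,0,0,0.0854],[0,0,0,-0.001,0,0,0.0854]])

```text
clock: 12.55
eef_pos: [511.2, -115.7, 9.2]
tcp_rot: [3.142, -0.001, 3.008]
contact_force: [-2.2, -1.0, 1.1]
opening: 0.999
grasp_force: 1.3
```

Scaled: -0.0006 m / 0.6 = -0.001.

>>> move_arm(motion=[[0,0,0,-0.001,0,0,0.0854],[0,0,0,-0.001,0,0,0.0854]])

```text
clock: 12.8
eef_pos: [511.3, -115.7, 9.2]
tcp_rot: [3.141, -0.002, 3.008]
contact_force: [-6.0, 0.1, 4.6]
opening: 0.998
grasp_force: 2.6
```

>>> move_arm(motion=[[0,0,0,0.0167,0,0,0.0854],[0,0,0,0.05,0,-0.0083,0.0854],[0,0,0,0.05,0.0167,-0.1,0.0854],[0,0,0,0.0333,0.05,-0.2,0.0854],[0,0,0,0.0167,0.0833,-0.2833,0],[0,0,0,0,0.0833,-0.3333,0],[0,0,0,0,0.0833,-0.3333,0],[0,0,0,0,0.0833,-0.3333,0]])

```text
clock: 13.8
eef_pos: [518.1, -66.2, 208.5]
tcp_rot: [-3.142, -0.001, 3.009]
contact_force: [-0.1, -0.5, -0.3]
opening: 0.142
grasp_force: 0.0
```

```bash
python3 - <<'E'
from h import *
st();hl();save('wrist','w7')
im=ld('w7')[0][160:400,130:450]; cv2.imwrite('pics/w7c.png',cv2.resize(im[...,::-1],None,fx=2.5,fy=2.5,interpolation=cv2.INTER_CUBIC))
E
```

```text
13.8 [518.1 -66.2 208.5] [-3.142e+00 -1.000e-03  3.009e+00] F [-0.1 -0.5 -0.3] op 0.14 [-0.13  0.22  1.87 -0.    1.05 -1.57]
TCP in holder [-28.6  10.5 208.5]
```

View pics/w7c.png

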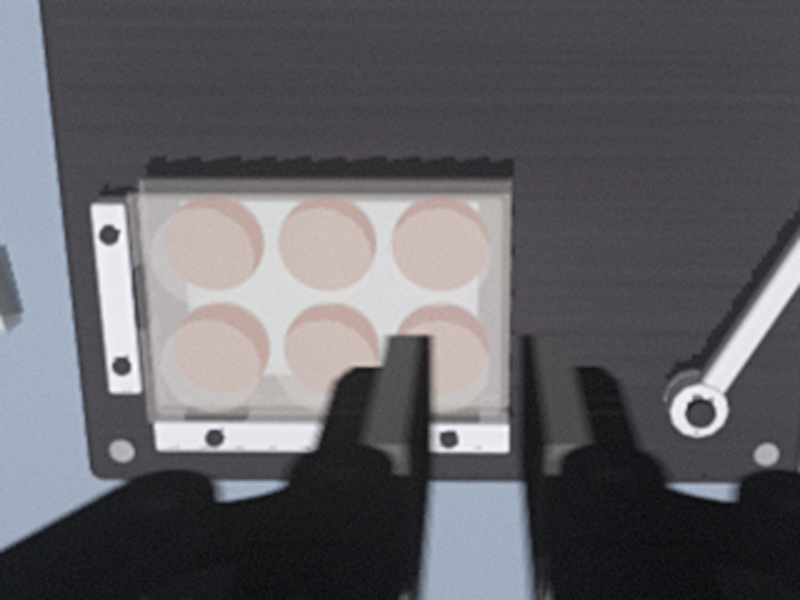

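Plate sits square on all three pads (crop front edge (140,183)–(512,180), side pad (140,300), back pads (215,415)). Next, the knob.

```bash
python3 - <<'E'
from h import *
c,s=np.cos(q[2]),np.sin(q[2]);M=np.array([[c,-s],[s,c]])
loc=lambda P:((np.array(P)[:,:2]-q[:2])@M)
cr=lambda l:np.array(l)/2.5+[130,160]
print('front base',loc(onz('w7',cr([(140,180),(512,178)]),16)).round(1),'pivot',loc(onz('w7',cr([(699,410)]),34)).round(1))
for f in('w0','w7','sc6','side0'):
    d=ld(f)[1];v,u=np.nonzero(d>0);P=dep(f,np.c_[u,v]);L=loc(P)
    k=(L[:,0]>-110)&(L[:,0]<-20)&(L[:,1]>130)&(L[:,1]<190)&(P[:,2]>36)&(P[:,2]<62)
    t=k&(P[:,2]>53)
    print(f,k.sum(),t.sum(),L[t].mean(0).round(1) if t.any() else '',L[k].min(0).round(1) if k.any() else '',L[k].max(0).round(1) if k.any() else '',P[k,2].max() if k.any() else '')
    b=(np.hypot(*(L-[62,88]).T)<25)&(P[:,2]>30)&(P[:,2]<38);print(' boss',b.sum(),L[b].mean(0).round(1) if b.any() else '')
E
```

```text
front base [[ -16.4 -105.9]
 [ -17.4   22.2]] pivot [[61.  87.5]]
w0 395 226 [-66.6 162. ] [-73.4 155.6] [-60.1 169.4] 58.37929531398947
 boss 257 [61.9 90. ]
w7 453 252 [-66.9 161.6] [-73.6 155.1] [-60.  167.7] 57.331458997839604
 boss 173 [63.  88.3]
sc6 80 31 [-67.3 161.9] [-74.4 155.4] [-61.4 169.5] 57.334236188600016
 boss 2 [53.4 95. ]
side0 158 53 [-66.6 166.9] [-73.5 159.5] [-60.2 173.7] 57.59984682086002
 boss 54 [63.5 93.7]
```

```bash
python3 - <<'E'
from h import *
plan(W(-67,200,100),W(-67,200,37))
E
```

```text
[-0.0001, -0.002, 0.0019, 0.0375, 0.1896, 0.1081]
[-0.0001, -0.002, 0.0019, 0.0374, 0.1896, 0.1711]
```

Scaled: 0.19 m / 0.6 = 0.3167, 0.171 m / 0.6 = 0.285, 0.002 rad / 2.0944 = 0.001.

>>> move_arm(motion=[[0,0,0.001,0.02,0.0833,0,0],[0,0,0.001,0.0417,0.1833,0.0333,0],[0,0,0.001,0.0617,0.2833,0.0833,0],[0,0,0.001,0.0617,0.3167,0.1667,0],[0,0,0.001,0.0617,0.3167,0.25,0],[0,0,0.001,0.0617,0.3167,0.28,0],[0,0,0.001,0.0617,0.3167,0.285,0],[0,0,0.001,0.0617,0.3167,0.285,0]])

```text
clock: 14.85
eef_pos: [507.3, 126.7, 38.2]
tcp_rot: [-3.141, -0.001, 3.006]
contact_force: [0.3, 0.2, -0.3]
opening: -0.001
grasp_force: 0.0
```

```bash
python3 - <<'E'
from h import *
st();hl();f=np.radians(np.arange(151,216,4))
plan(*[W(62+150*np.cos(a),88.5+150*np.sin(a)+21,37) for a in f])
E
```

```text
14.85 [507.3 126.7  38.2] [-3.141e+00 -1.000e-03  3.006e+00] F [ 0.3  0.2 -0.3] op -0.0 [ 0.24  0.47  1.99 -0.    0.68 -1.19]
TCP in holder [-65.3 200.3  38.2]
[-0.0003, -0.0006, -0.0003, 0.0039, -0.018, 0.0012]
[-0.0003, -0.0006, -0.0003, 0.0086, -0.0274, 0.0012]
[-0.0003, -0.0006, -0.0003, 0.0127, -0.037, 0.0013]
[-0.0003, -0.0006, -0.0003, 0.0161, -0.0469, 0.0013]
[-0.0003, -0.0006, -0.0003, 0.0188, -0.057, 0.0013]
[-0.0003, -0.0006, -0.0003, 0.0208, -0.0673, 0.0013]
[-0.0003, -0.0006, -0.0003, 0.0221, -0.0777, 0.0013]
[-0.0003, -0.0006, -0.0003, 0.0226, -0.0881, 0.0013]
[-0.0003, -0.0006, -0.0003, 0.0225, -0.0986, 0.0013]
[-0.0003, -0.0006, -0.0003, 0.0215, -0.109, 0.0013]
[-0.0003, -0.0006, -0.0003, 0.0199, -0.1194, 0.0013]
[-0.0003, -0.0006, -0.0003, 0.0175, -0.1296, 0.0013]
[-0.0003, -0.0006, -0.0003, 0.0145, -0.1396, 0.0013]
[-0.0003, -0.0006, -0.0003, 0.0107, -0.1494, 0.0013]
[-0.0003, -0.0006, -0.0003, 0.0063, -0.1589, 0.0013]
[-0.0003, -0.0006, -0.0003, 0.0012, -0.168, 0.0013]
[-0.0003, -0.0006, -0.0003, -0.0045, -0.1768, 0.0013]
```

Scaled: -0.078 m / 0.6 = -0.13, -0.067 m / 0.6 = -0.1117.

>>> move_arm(motion=[[0,0,0,0.0033,-0.015,0.0017,0],[0,0,0,0.0067,-0.03,0.0017,0],[0,0,0,0.0143,-0.045,0.0017,0],[0,0,0,0.0212,-0.0617,0.0017,0],[0,0,0,0.0267,-0.0783,0.0017,0],[0,0,0,0.0317,-0.095,0.0017,0],[0,0,0,0.035,-0.1117,0.0017,0],[0,0,0,0.0367,-0.13,0.0017,0]])

```text
clock: 15.85
eef_pos: [475.0, 52.0, 37.3]
tcp_rot: [-3.142, -0.0, 3.007]
contact_force: [-0.4, 0.5, -0.1]
opening: -0.003
grasp_force: 0.3
```

```bash
cat > kn.py <<'E'
from h import *
def knob(f):
    save('side',f);c,s=np.cos(q[2]),np.sin(q[2]);M=np.array([[c,-s],[s,c]])
    d=ld(f)[1];im=ld(f)[0];v,u=np.nonzero(d>0);P=dep(f,np.c_[u,v]);L=(P[:,:2]-q[:2])@M
    r=np.hypot(*(L-[63,91]).T); k=(r<138)&(r>25)&(P[:,2]>21)&(P[:,2]<33)&(im[v,u].min(1)>110)&(L[:,0]<60)&(L[:,1]>24+0*r)
    a=np.degrees(np.arctan2(*(L[k]-[63.5,93.5]).T[::-1]))%360; print('bar pts',k.sum(),'heading',np.median(a).round(1),'theta',np.radians(215-np.median(a)).round(3))
E
python3 - <<'E'
from kn import *
st();hl();knob('s8');f=np.radians(np.arange(183,212,4))
plan(*[W(62+150*np.cos(a),88.5+150*np.sin(a)+21,37) for a in f])
E
```

```text
15.85 [475.   52.   37.3] [-3.142 -0.     3.007] F [-0.4  0.5 -0.1] op -0.0 [ 0.11  0.42  2.09 -0.    0.64 -1.33]
TCP in holder [-87.3 121.8  37.3]
bar pts 538 heading 174.7 theta 0.703
[-0.0005, -0.0005, 0.0001, 0.0003, -0.0193, 0.0003]
[-0.0005, -0.0005, 0.0001, -0.0007, -0.0297, 0.0003]
[-0.0005, -0.0005, 0.0001, -0.0023, -0.04, 0.0003]
[-0.0005, -0.0005, 0.0001, -0.0046, -0.0502, 0.0003]
[-0.0005, -0.0005, 0.0001, -0.0077, -0.0603, 0.0003]
[-0.0005, -0.0005, 0.0001, -0.0115, -0.07, 0.0003]
[-0.0005, -0.0005, 0.0001, -0.0159, -0.0795, 0.0003]
[-0.0005, -0.0005, 0.0001, -0.021, -0.0887, 0.0003]
```

The knob is following (heading ~175°).

Scaled: -0.076 m / 0.6 = -0.1267, -0.07 m / 0.6 = -0.1167.

>>> move_arm(motion=[[0,0,0,0.0017,-0.0167,0,0],[0,0,0,0,-0.0317,0,0],[0,0,0,-0.0017,-0.05,0,0],[0,0,0,-0.0042,-0.0667,0,0],[0,0,0,-0.0083,-0.0833,0,0],[0,0,0,-0.0133,-0.1,0,0],[0,0,0,-0.0192,-0.1167,0,0],[0,0,0,-0.0233,-0.1267,0,0]])

```text
clock: 16.9
eef_pos: [479.1, -25.3, 37.3]
tcp_rot: [-3.142, 0.0, 3.006]
contact_force: [-0.3, 0.6, -0.3]
opening: -0.001
grasp_force: 0.2
```

```bash
python3 - <<'E'
from kn import *
st();hl();knob('s9');f=np.radians([207,209,211,213,215])
plan(*[W(62+150*np.cos(a),88.5+150*np.sin(a)+21,37) for a in f])
E
```

```text
16.9 [479.1 -25.3  37.3] [-3.142  0.     3.006] F [-0.3  0.6 -0.3] op -0.0 [-0.06  0.42  2.08 -0.    0.64 -1.49]
TCP in holder [-72.8  45.9  37.3]
bar pts 499 heading 204.6 theta 0.182
[-0.0001, 0.0005, -0.0004, -0.0008, -0.0041, 0.0004]
[-0.0001, 0.0005, -0.0004, -0.0033, -0.0088, 0.0004]
[-0.0001, 0.0005, -0.0004, -0.0059, -0.0133, 0.0004]
[-0.0001, 0.0005, -0.0004, -0.0087, -0.0177, 0.0004]
[-0.0001, 0.0005, -0.0004, -0.0116, -0.0221, 0.0004]
```

Scaled: -0.016 m / 0.6 = -0.0267, -0.0133 m / 0.6 = -0.0222.

>>> move_arm(motion=[[0,0,0,-0.0017,-0.0067,0,0],[0,0,0,-0.0055,-0.015,0,0],[0,0,0,-0.01,-0.0222,0,0],[0,0,0,-0.0125,-0.0267,0,0]])

```text
clock: 17.45
eef_pos: [484.2, -41.7, 37.3]
tcp_rot: [-3.142, -0.0, 3.007]
contact_force: [-0.0, -0.2, -0.7]
opening: -0.001
grasp_force: 0.3
```

>>> move_arm(motion=[[0,0,0,-0.001,-0.0017,0,0],[0,0,0,-0.002,-0.0033,0,0]])

```text
clock: 17.7
eef_pos: [485.1, -43.6, 37.3]
tcp_rot: [-3.142, -0.0, 3.007]
contact_force: [-0.8, -0.4, -0.7]
opening: -0.002
grasp_force: 0.2
```

Scaled: -0.0015 m / 0.6 = -0.0025, -0.001 m / 0.6 = -0.0017.

>>> move_arm(motion=[[0,0,0,-0.001,-0.0017,0,0],[0,0,0,-0.0015,-0.0025,0,0]])

```text
clock: 17.95
eef_pos: [485.7, -45.2, 37.3]
tcp_rot: [-3.142, -0.0, 3.007]
contact_force: [0.9, 1.4, -0.7]
opening: 0.001
grasp_force: 0.2
```

Scaled: -0.001 m / 0.6 = -0.0017, -0.0006 m / 0.6 = -0.001.

>>> move_arm(motion=[[0,0,0,-0.001,-0.0017,0,0],[0,0,0,-0.001,-0.0017,0,0]])

```text
clock: 18.2
eef_pos: [486.3, -46.3, 37.3]
tcp_rot: [-3.142, 0.0, 3.007]
contact_force: [-0.4, 0.7, -0.3]
opening: 0.0
grasp_force: 0.0
```

Scaled: -0.001 m / 0.6 = -0.0017, -0.0006 m / 0.6 = -0.001.

>>> move_arm(motion=[[0,0,0,-0.001,-0.0017,0,0],[0,0,0,-0.001,-0.0017,0,0]])

```text
clock: 18.45
eef_pos: [486.7, -47.4, 37.3]
tcp_rot: [-3.142, 0.0, 3.007]
contact_force: [-0.2, 0.2, 0.3]
opening: 0.003
grasp_force: 0.0
```

```bash
python3 - <<'E'
from kn import *
st();hl();knob('s10')
E
```

```text
18.45 [486.7 -47.4  37.3] [-3.142  0.     3.007] F [-0.2  0.2  0.3] op 0.0 [-0.1   0.43  2.06 -0.    0.65 -1.54]
TCP in holder [-62.3  25.   37.3]
bar pts 394 heading 213.7 theta 0.023
```

Scaled: -0.001 m / 0.6 = -0.0017, -0.0006 m / 0.6 = -0.001.

>>> move_arm(motion=[[0,0,0,-0.001,-0.0017,0,0],[0,0,0,-0.001,-0.0017,0,0]])

```text
clock: 18.75
eef_pos: [487.2, -48.4, 37.3]
tcp_rot: [3.141, -0.0, 3.007]
contact_force: [-0.5, 0.5, -0.3]
opening: -0.003
grasp_force: 0.5
```

Scaled: -0.001 m / 0.6 = -0.0017, -0.0006 m / 0.6 = -0.001.

>>> move_arm(motion=[[0,0,0,-0.001,-0.0017,0,0],[0,0,0,-0.001,-0.0017,0,0]])

```text
clock: 19.0
eef_pos: [487.4, -49.1, 37.3]
tcp_rot: [3.141, -0.001, 3.006]
contact_force: [-0.5, 4.9, -0.3]
opening: -0.003
grasp_force: 2.5
```

Scaled: -0.0008 m / 0.6 = -0.0013, -0.0004 m / 0.6 = -0.0007.

>>> move_arm(motion=[[0,0,0,-0.0007,-0.0013,0,0],[0,0,0,-0.0007,-0.0013,0,0]])

```text
clock: 19.25
eef_pos: [487.5, -49.5, 37.3]
tcp_rot: [3.141, -0.001, 3.006]
contact_force: [-1.2, 8.2, 1.9]
opening: -0.002
grasp_force: 4.2
```

Force has risen to 8 N: the pad bears on the corner. Back off and look.

Scaled: -0.19 m / 0.6 = -0.3167, 0.002 m / 0.6 = 0.0033.

>>> move_arm(motion=[[0,0,0,0.0033,0.0067,0,0],[0,0,0,0.0167,0.0417,0,0],[0,0,0,0.025,0.0583,-0.0667,0],[0,0,0,0.025,0.0583,-0.1667,0],[0,0,0,0,0.0333,-0.25,0],[0,0,0,-0.0167,0,-0.3167,0],[0,0,0,-0.0167,0,-0.3167,0],[0,0,0,-0.0167,0,-0.3167,0]])

```text
clock: 20.25
eef_pos: [497.1, -51.6, 226.6]
tcp_rot: [-3.141, -0.001, 3.006]
contact_force: [-0.1, 1.0, -0.5]
opening: 0.001
grasp_force: 0.0
```

```bash
python3 - <<'E'
from kn import *
st();hl();knob('s11');save('wrist','w11')
im=ld('w11')[0][100:340,130:450]; cv2.imwrite('pics/w11c.png',cv2.resize(im[...,::-1],None,fx=2.5,fy=2.5,interpolation=cv2.INTER_CUBIC))
E
```

```text
20.25 [497.1 -51.6 226.6] [-3.141e+00 -1.000e-03  3.006e+00] F [-0.1  1.  -0.5] op 0.0 [-0.11  0.16  1.9  -0.    1.08 -1.54]
TCP in holder [-51.5  22.2 226.6]
bar pts 392 heading 214.0 theta 0.017
```

View pics/w11c.png

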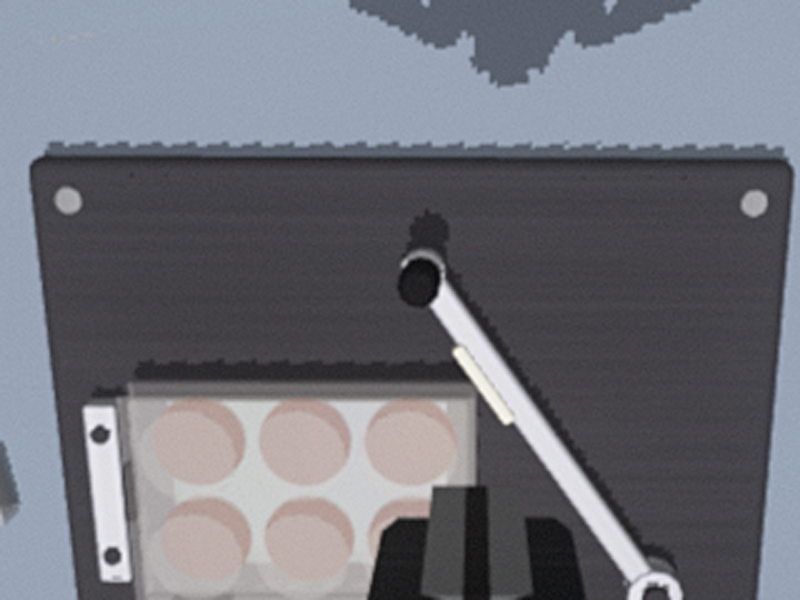

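The white pad (crop (480,385)) meets the plate's front-left corner (476,383); the plate still sits square on the side pad. One numeric check, then hand in.

```bash
python3 - <<'E'
from h import *
c,s=np.cos(q[2]),np.sin(q[2]);M=np.array([[c,-s],[s,c]]);loc=lambda P:((np.array(P)[:,:2]-q[:2])@M).round(1)
cr=lambda l:np.array(l)/2.5+[130,100]
print('front base (before -16.4,-17.4)',loc(onz('w11',cr([(132,383),(476,383)]),16)),'pad face',loc(onz('w11',cr([(452,352),(507,425)]),27)),'knob',loc(onz('w11',cr([(420,283)]),56)))
st(); print(order.sign_off())
E
```

```text
front base (before -16.4,-17.4) [[ -15.4 -104.8]
 [ -15.5   21.8]] pad face [[-30.2  13.3]
 [ -3.   33. ]] knob [[-60.5   4. ]]
20.35 [496.6 -51.3 225.8] [-3.141e+00 -3.000e-03  3.007e+00] F [-0.7 -0.2  0.4] op 0.0 [-0.11  0.16  1.9  -0.    1.08 -1.54]
the job is handed in; nothing more can be done
None
```

The plate is square against both back pads and the side pad, the lever's white pad bears on its free corner, no bystander was touched as far as I saw, and the job was handed in at 20.4 s; no verdict came back.

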